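# Unlatch the inspection tray and square up the glass plate

## Robot

A 7-joint arm with a two-finger parallel gripper is mounted at the origin on a cart in front of the work surface, level with it; the furniture and walls round the work are solid. World frame = base frame: x ahead of the robot, y to its left, z up, the work surface at z = 0. Lengths are in mm, angles in rad, forces in N, time in s.
With the tool pointing down it reaches from about 400 to 850 mm from the base axis. Payload 6.9 kg.
Tool frame: the origin (TCP) lies midway between the tips of the shut fingers; the grasp point (between the pads) lies 19 mm behind it (bot.hold_point_z is the distance from the TCP to the grasp point, in mm); z points along the fingers, y is the line along which they close (so a half turn about z gives the same grasp; the last joint's range is limited). The gripper opens to 85 mm and grips with 20 to 120 N. Pads are 22 mm wide; open, the fingers measure 114 mm over their backs; the gripper's body (76 mm by 85 mm) begins 54 mm behind the grasp point. The pads swing forward as they close: fully open they stand 13 mm farther back than shut.
Start: joints at [-1.123, 0.507, -0.238, 1.5, 0.126, 1.149, -0.155], TCP at [210.096, 588.618, 231.275] pointing down, gripper open.
Joint ranges: [-3.08, 3.08], [-0.24, 2.05], [-1.43, 1.35], [0, 2.5], [-1.52, 4.66], [0.17, 1.96], [-2.89, 2.89]. Speed limits (rad/s): [2.39, 2.39, 3.14, 3.14, 3.14, 3.14, 3.14].

## Interface

Orientations are given as [roll, pitch, yaw] about the fixed x, y, z axes, in that order (R = Rz(yaw) Ry(pitch) Rx(roll)).
In Python, from rig import bot gives the robot as it stands.
- The arm moves only by the tool step_arm, never from a script. Its argument "deltas" is a list of rows, each a list of 3 entries, a list of its own where there are three numbers: the finger opening in m, from 0 to 0.0854, then the shift along the world's x, y, z in m, then the turn about the world's z in degrees. In form: [[claw, [tx, ty, tz], spin], ...]. A call has 1 to 12 rows; each row shifts and turns the commanded pose from where the row before left it; what a row does not reach is not made up. A row lasts 1/8 s, in which the tool goes at most 62.5 mm and 10.7 degrees, less where a joint would pass 70% of its speed; a pose out of reach is approached as far as the arm can. A call is refused whole if a number of a shift passes 0.0625 or a number of a turn 10.7, either way. A call with a gripper value outside its range is refused whole. The fingers move at their own pace and stop on an object; "grip_force" is the grip in N (left out, the last holds). Time passes only in rows, so rows that do not move let the fingers close. It gives the time, the measured TCP pose, the force, the opening and the grip force at its end, in the units of the state.
- bot.get_obs(): the state, without advancing time (a new reading comes with each control period).
- bot.grab_frame(name): name is "scene" or "side" or "wrist"; returns a dict with "img" (384x512x3 uint8, red, green, blue), "fx", "fy", "cx", "cy" (pixels), "distortion" ([k1, k2, p1, p2, k3] as OpenCV has them; the pictures are not rectified), "R" (3x3) and "t" (3): a world point X has camera coordinates R X + t. Camera axes: x right, y down, z forward; pixel columns grow to the right and rows downward; lengths in mm; the calibration is good to about 2 mm. A picture is of the moment at which its call begins. There is no depth.
- bot.finish_job(): hands the job in; it is judged then, once.
The state is a dict: "t": time; "joint_pos": joint angles; "dq": joint speeds; "joint_torque": joint torques, N m; "tool_pos": TCP position; "orientation": TCP orientation; "ft_force": force on the tool from outside, world axes, zero at the start; "ft_torque": the same for the moment, N m; "finger_gap": finger opening in mm; "gripper_force": force on a finger pad.
Only numpy, scipy, OpenCV 4.12 (cv2) and the standard library are available. Lean on these libraries where they do the work, as an engineer would, in place of code of your own. Each camera call takes 0.05 s, during which the arm holds its last target. There are 200 camera calls.

## Task

Slide the red thumb latch of the inspection tray sideways, to the left as seen from its front, so that the spring cover flies open. Then take the orange-handled pusher and use its rubber foot, never your fingers, to nudge the green glass plate until it lies flat against both brass rails, square in their corner. Stand the pusher upright on the bench again, outside the tray, leave the cover open, and do not knock the cup, the bottle or the crucible about.

Things in the scene. Friction and masses are not known exactly. Their poses are not given: they have to be found in the camera images.
- tray: Fixed low tray, 174 (x) x 224 (y) mm; deck 22 mm above the bench. Origin: centre of its underside; front (latch side) faces its -x; may be turned. Walls 12 mm thick, tops 36 mm up; clear inside x -75..75, y -100..100 mm. Rear (+x) and left (+y) walls are the brass rails; the others are blue. A ledge 28 mm deep, 36 mm high before the front wall (y -35..55) carries the latch.
- rail_corner (a point): Inner corner where the two brass rails meet, at deck height: tray (75, 100, 22) mm.
- cover (a joint): Cover of the tray, blue frame with clear window, 174 x 224 x 6 mm, top 43 mm above the bench when shut. Hinge along the tray's y at tray x = 92, z = 36 mm. 0 = shut, held by the latch; once released its spring throws it up and back in about a second to its stop at 1.95 rad (past upright) and holds it there.
- cover_edge (a point): Middle of the cover's front edge (opposite the hinge, 184 mm from the hinge axis).
- latch (a joint): Travel of the thumb latch in m: 0 to 0.024, growing to the tray's +y. It starts at 0 to 0.004; from about 0.014 on it lets the cover go. Slides with about 1.5 N of friction and stays where it is left; no return spring.
- latch_thumb (a point): Centre of the latch's red thumb block: 14 (tray x) x 22 (tray y) x 20 mm high, top 62 mm, foot 42 mm above the bench. Push it on its right (-y) side or pinch it across y. At latch 0 it is at tray (-105, 0, 52) mm, 18 mm in front of the shut cover. Under it a black foot 36 mm long (y); a steel hook reaches back over the cover's tab, up to 49 mm above the bench.
- plate_center (a point): Centre of the loose green glass plate, 70 (its x) x 90 (its y) x 8 mm, about 130 g, flat on the tray's deck (top 30 mm above the bench). Starts 10 mm or more from both brass rails, turned up to 0.2 rad; its axes are nearly the tray's. Home, against both rails, its centre is at tray (40, 55) mm, axes parallel to the tray's.
- pusher_center (a point): Centre, half-way up, of the loose hand pusher standing upright on the bench: 100 mm tall; round black rubber foot 28 mm across, 16 mm high; steel neck 18 mm across; from 26 mm up a round orange handle 24 mm across. 120 g. z runs up the handle.
- empty_cup_center (a point): Centre of a loose pale empty cup, 60 mm across, 101 mm tall, standing near the pusher; to be left alone.
- oil_bottle_center (a point): Centre of a small loose amber dropper bottle, 33 mm across, 102 mm tall; to be left alone.
- crucible_center (a point): Centre of a small loose pale crucible, 50 mm across, 42 mm tall; to be left alone.

How it is judged (in metres and radians):
On the way, in this order (a step that is already met when the one before it is completed fails the run):
1. the latch has been slid aside and the cover has sprung open (value of joint cover above 1.7 rad and value of joint latch above 0.012 m), for 0.1 s.
2. with the cover open, the pusher touches the plate (value of joint cover above 1.7 rad and contact force between pusher and plate above 0.15 N), for 0.02 s.
3. the plate lies square in the corner of the brass rails (x of plate_center in the frame of tray between 0.0375 and 0.0425 m and y of plate_center in the frame of tray between 0.0525 and 0.0575 m and z of plate_center in the frame of tray below 0.029 m and angle between the x axis of plate_center and the x axis of tray, either way round below 0.04 rad and angle between plate_center's own z axis and vertical below 0.05 rad), for 0.2 s.
At the end, for the whole second after the job is handed in: Plate flat on the deck against both brass rails (centre within 2.5 mm of home each way, parallel within 0.04 rad); cover open past 1.7 rad; pusher released, still and upright (within 0.1 rad) on the bench, not on the tray (its centre 44 to 56 mm up) (all of step 3 and value of joint cover above 1.7 rad and linear speed of plate below 0.01 m/s and height (world z) of pusher_center between 0.044 and 0.056 m and angle between pusher_center's own z axis and vertical below 0.1 rad and linear speed of pusher below 0.02 m/s); the robot touches nothing.
It fails at once if the fingers touch the glass plate (contact force between the fingers and plate above 0.5 N).
It fails at once if the cup, the bottle or the crucible is shifted by more than 30 mm (distance of any of empty_cup_center, oil_bottle_center, crucible_center from where it was at the start of the episode above 0.03 m).
It also fails if it takes over 72 s, if anything falls off the work surface, if the arm or the gripper's body presses on something with over 40 N, if the wrist force passes 120 N, or if a joint passes its speed limit or range.

## Working session

There is one attempt and no reset: what is moved stays moved. The work goes in short steps, Python scripts to look and compute and a tool call to move; the robot and the scene stay as the last step left them, time stands still between calls to the robot, and variables do not carry over. Pictures are saved under pics/ and viewed, at most 12 in all, crops included, and the job is handed in when it is done.

Besides the shell and the picture viewer there is one more tool, called after "Emit:" as a command line: name --argument value ..., lists and objects as JSON in quotes. step_arm: Moves the arm, as the interface text tells. Its arguments: {"type":"object","properties":{"deltas":{"type":"array"},"grip_force":{"type":"number"}},"required":["deltas"]}

```bash
mkdir -p pics; cat > h.py <<'E'
import numpy as np, cv2
from rig import bot
def grab(n):
    f=bot.grab_frame(n); f={k:(np.array(v) if isinstance(v,(list,tuple)) else v) for k,v in f.items()}
    f['K']=np.array([[f['fx'],0,f['cx']],[0,f['fy'],f['cy']],[0,0,1.]]); return f
def ray(f,uv):
    p=cv2.undistortPoints(np.array(uv,float).reshape(-1,1,2),f['K'],np.array(f['distortion'],float)).reshape(-1,2)
    R=np.array(f['R']);t=np.array(f['t'])
    return -R.T@t,(np.c_[p,np.ones(len(p))]@R)
def onz(f,uv,z):
    c,d=ray(f,uv); return c+d*((z-c[2])/d[:,2])[:,None]
def proj(f,X):
    R=np.array(f['R']); return cv2.projectPoints(np.array(X,float).reshape(-1,1,3),cv2.Rodrigues(R)[0],np.array(f['t'],float),f['K'],np.array(f['distortion'],float))[0].reshape(-1,2)
def blobs(img,lo,hi,amin=30):
    m=cv2.inRange(cv2.cvtColor(img,cv2.COLOR_RGB2HSV),lo,hi)
    n,l,s,c=cv2.connectedComponentsWithStats(m)
    return [(s[i],c[i].round(1)) for i in range(1,n) if s[i,4]>=amin],l
def save(f,name): cv2.imwrite('pics/'+name,cv2.cvtColor(f['img'],cv2.COLOR_RGB2BGR))
E
python3 - <<'E'
from h import *
ims=[]
for n in ['scene','side']:
    f=grab(n); ims.append(f['img']); save(f,n+'0.png')
    print(n,'cam',(-np.array(f['R']).T@f['t']).round())
    for nm,lo,hi in [('red',(0,150,80),(6,255,255)),('orange',(8,150,100),(20,255,255)),('green',(45,60,40),(85,255,255))]:
        for b in blobs(f['img'],lo,hi)[0]: print(nm,b[0],b[1],onz(f,b[1],50)[0].round())
E
```

```text
scene cam [  66. -258.  843.]
red [268 258  11  12  78] [273.  263.5] [478. -73.  50.]
orange [ 56  63 114 104 437] [110.  118.8] [671. 566.  50.]
orange [186 168  12  26 221] [191.5 180.2] [590. 220.  50.]
orange [122 247   9  11  49] [126.3 251.5] [345. 227.  50.]
orange [408 348  94  28 406] [456.2 361.4] [ 460. -465.   50.]
green [173   0  27  76 357] [186.8  35.6] [1158.  636.   50.]
green [205  14  10  20  39] [209.7  24.3] [1266.  606.   50.]
green [216  20  11  16  46] [221.4  27.4] [1268.  556.   50.]
green [202  35  15  13  51] [206.9  39.2] [1173.  558.   50.]
side cam [ 511. -597.  657.]
red [337 224  27  20 127] [349.3 232.8] [ 771. -101.   50.]
red [205 229   7  13  74] [208.  234.6] [475. -67.  50.]
orange [263  45  26  91 204] [273.3  91.3] [711. 529.  50.]
orange [239 133   9  27 114] [243.4 143.9] [582. 246.  50.]
green [386  10  11  43  65] [392.   33.3] [1310.  981.   50.]
green [380  72  13  12  35] [386.8  77.4] [1124.  578.   50.]
```

```bash
python3 -c "
from rig import bot;o=bot.get_obs();print(o['tool_pos'],o['orientation'],o['t'])"
```

```text
[210.03273919 588.19858505 230.51221436] [-3.14002664e+00  3.60927473e-05  2.79875410e+00] 0.1
```

View pics/scene0.png

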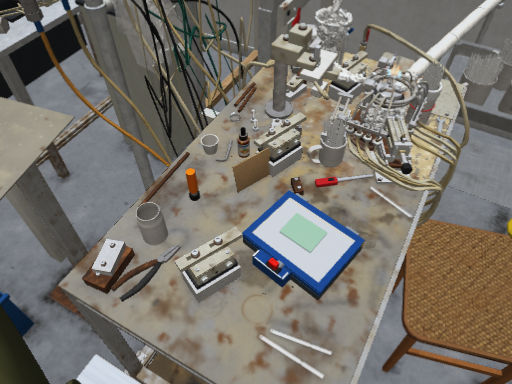

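View pics/side0.png

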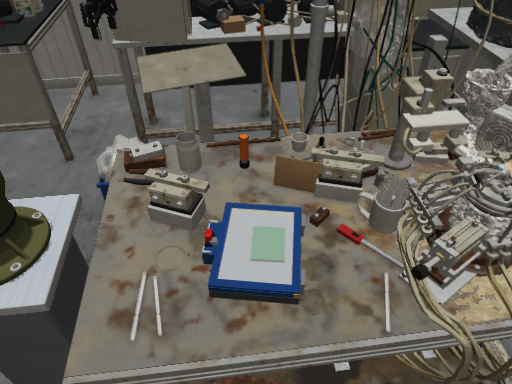

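The scene view shows the blue tray with its white window centred at (303,240), the red latch at (273,264), the pusher at (193,183), the cup at (151,222), the bottle at (243,140) and the crucible at (210,144). A metal block stands at (210,262), left of the latch. The side view shows the same things: latch (208,235), pusher (244,150), window (260,245).

```bash
cat > m.py <<'E'
from h import *
def quad(mask):
    cs,_=cv2.findContours(mask,cv2.RETR_EXTERNAL,cv2.CHAIN_APPROX_NONE)
    c=cv2.convexHull(max(cs,key=cv2.contourArea)); p=cv2.arcLength(c,True)
    for e in np.arange(.01,.15,.005):
        q=cv2.approxPolyDP(c,e*p,True)
        if len(q)<=4: return q.reshape(-1,2).astype(float),cv2.contourArea(c)
def rect(P): # P 4x3
    (cx,cy),(w,h),a=cv2.minAreaRect(P[:,:2].astype(np.float32)); return (round(cx,1),round(cy,1)),(round(w,1),round(h,1)),round(a,2)
E
python3 - <<'E'
from m import *
for n,win in [('scene',(245,190,365,295)),('side',(195,195,310,305))]:
    f=grab(n); hsv=cv2.cvtColor(f['img'],cv2.COLOR_RGB2HSV); roi=np.zeros(hsv.shape[:2],np.uint8); roi[win[1]:win[3],win[0]:win[2]]=255
    blue=cv2.inRange(hsv,(100,130,40),(125,255,255))&roi
    # window: hole of the blue
    cs,hi=cv2.findContours(blue,cv2.RETR_CCOMP,cv2.CHAIN_APPROX_NONE)
    holes=[c for c,h in zip(cs,hi[0]) if h[3]>=0]; m=np.zeros_like(blue); cv2.drawContours(m,[max(holes,key=cv2.contourArea)],-1,255,-1)
    q,a=quad(m); P=onz(f,q,41); print(n,'window',q.tolist(),rect(P),P[:,:2].round().tolist())
    g=cv2.inRange(hsv,(45,25,80),(90,255,255))&m
    q,a=quad(g); P=onz(f,q,30); print(' plate',rect(P),P[:,:2].round().tolist())
    q,a=quad(blue); print(' blue',q.tolist(),onz(f,q,43)[:,:2].round().tolist())
    red=cv2.inRange(hsv,(0,150,80),(6,255,255))&roi
    print(' red',onz(f,cv2.boxPoints(cv2.minAreaRect(cv2.findNonZero(red))),62)[:,:2].round().tolist())
    for b in blobs(f['img'],(8,150,100),(20,255,255))[0]:
        x,y,w,h,A=b[0]
        if 100<A<300 and 150<x<260 and y>120: # pusher handle: top and bottom
            print(' pusher',b[0],onz(f,[(x+w/2,y+h)],26)[0].round(1),onz(f,[(x+w/2,y+3)],100)[0].round(1))
f=grab('scene'); print('cup rim centre',onz(f,[(148.5,207)],101)[0].round(),'crucible',onz(f,[(210,138)],42)[0].round(),'bottle base',onz(f,[(244,155)],0)[0].round(), 'block',onz(f,[(188,297),(240,276)],0).round(), onz(f,[(177,262),(240,232)],70).round())
E
```

```text
scene window [[355.0, 241.0], [318.0, 283.0], [251.0, 231.0], [290.0, 196.0]] ((579.7, -97.5), (195.8, 142.6), 76.28) [[625.0, -207.0], [487.0, -176.0], [534.0, 14.0], [672.0, -19.0]]
 plate ((597.4, -90.0), (89.3, 69.2), 79.59) [[640.0, -52.0], [624.0, -138.0], [555.0, -128.0], [571.0, -43.0]]
 blue [[288.0, 191.0], [364.0, 240.0], [320.0, 294.0], [245.0, 239.0]] [[683.0, -8.0], [636.0, -225.0], [465.0, -190.0], [506.0, 15.0]]
 red [[465.0, -63.0], [483.0, -64.0], [478.0, -88.0], [460.0, -86.0]]
 pusher [186 168  12  26 222] [567.7 206.9  26. ] [582.  206.1 100. ]
side window [[231.0, 207.0], [295.0, 212.0], [291.0, 285.0], [216.0, 278.0]] ((578.2, -94.0), (192.7, 146.4), 76.3) [[530.0, 17.0], [672.0, -18.0], [626.0, -205.0], [486.0, -171.0]]
 plate ((600.0, -89.7), (92.8, 66.4), 79.14) [[576.0, -38.0], [641.0, -52.0], [623.0, -140.0], [559.0, -129.0]]
 blue [[226.0, 203.0], [300.0, 208.0], [299.0, 292.0], [209.0, 290.0]] [[519.0, 29.0], [685.0, -9.0], [637.0, -223.0], [472.0, -197.0]]
 red [[470.0, -61.0], [483.0, -63.0], [481.0, -95.0], [469.0, -94.0]]
 pusher [239 133   9  27 114] [577.8 205.5  26. ] [580.2 211.  100. ]
cup rim centre [442. 229. 101.] crucible [751. 270.  42.] bottle base [775. 174.   0.] block [[339.  63.   0.]
 [439. -10.   0.]] [[371. 103.  70.]
 [502.  25.  70.]]
```

Emit:
step_arm --deltas '[[0, [0.032, -0.048, 0], 1], [0, [0.032, -0.048, 0], 1], [0, [0.032, -0.048, 0], 1], [0, [0.032, -0.048, 0], 1], [0, [0.032, -0.048, 0], 1], [0, [0.03, -0.048, 0], 0.9], [0, [0.008, -0.06, 0], 0], [0, [0.008, -0.06, 0], 0], [0, [0.008, -0.06, 0], 0], [0, [0.008, -0.06, 0], 0], [0, [0.008, -0.06, 0], 0], [0, [0.006, -0.06, 0], 0]]'

```text
t: 1.75
tool_pos: [446.2, -61.3, 231.5]
orientation: [3.141, 0.001, 2.902]
ft_force: [1.3, 0.1, 1.2]
finger_gap: -0.2
gripper_force: 0.0
```

Emit:
step_arm --deltas '[[0, [0.0, -0.052, -0.02], 0], [0, [0, 0, -0.02], 0], [0, [0, 0, 0], 0]]'

```text
t: 2.12
tool_pos: [445.1, -111.5, 190.3]
orientation: [3.142, -0.003, 2.901]
ft_force: [0.2, 0.4, 1.1]
finger_gap: -0.4
gripper_force: 0.0
```

```bash
python3 - <<'E'
from m import *
f=grab('wrist'); save(f,'w1.png'); o=bot.get_obs(); print(o['tool_pos'],o['orientation'],o['t'])
hsv=cv2.cvtColor(f['img'],cv2.COLOR_RGB2HSV)
for b in blobs(f['img'],(0,150,80),(6,255,255),80)[0]: print(b, onz(f,b[1],62).round(1))
E
```

```text
[ 445.79763062 -111.03879246  191.14541865] [ 3.14141129e+00 -1.36101133e-03  2.90198577e+00] 2.175
(array([289, 196,  23,  17, 333], dtype=int32), array([299.7, 203.9])) [[474.3 -71.6  62. ]]
```

View pics/w1.png

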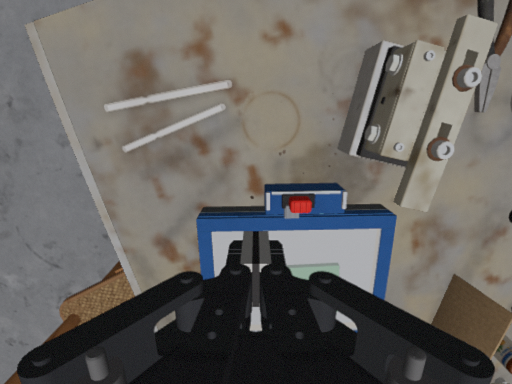

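The wrist view shows the red thumb at (300,204), the shut fingertips at (257,240) and the tray squared with the picture. The fixed block, at about (400,110), is clear of the push path.

Emit:
step_arm --deltas '[[0, [0.01, 0, -0.05], 0], [0, [0, 0, -0.05], 0], [0, [0, 0, -0.03], 0], [0, [0, 0, -0.01], 0], [0, [0.002, 0.01, 0], 0], [0, [0.003, 0.01, 0], 0], [0, [0.002, 0.01, 0], 0], [0, [0.002, 0.009, 0], 0], [0, [0, 0, 0], 0]]'

```text
t: 3.3
tool_pos: [465.6, -71.3, 51.7]
orientation: [3.141, 0.001, 2.903]
ft_force: [0.1, 0.9, -0.7]
finger_gap: -0.1
gripper_force: 0.0
```

```bash
python3 - <<'E'
from m import *
f=grab('side'); f2=grab('wrist'); cv2.imwrite('pics/c2.png',cv2.cvtColor(np.hstack([cv2.resize(f['img'][150:330,150:360],None,fx=1.9,fy=1.9),cv2.resize(f2['img'],(400,342))]),cv2.COLOR_RGB2BGR)); o=bot.get_obs(); print(o['tool_pos'],o['ft_force'],o['t'])
E
```

```text
[464.93154592 -72.09353767  51.30688433] [-0.66774888 -0.45533091 -0.18234367] 3.4
```

View pics/c2.png

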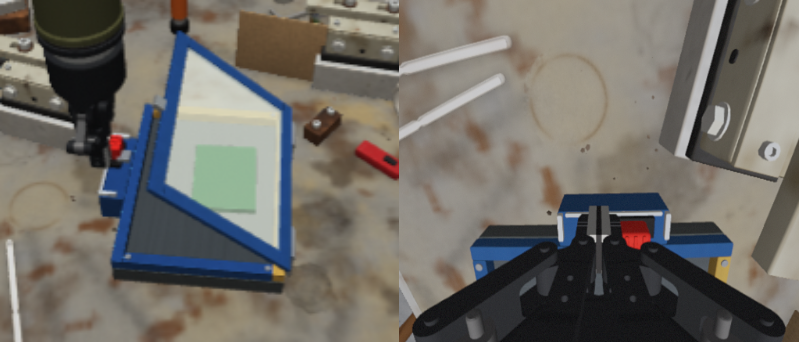

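The cover is swinging up with the thumb displaced: red at (635,232) in the right-hand crop, beside the fingers. Retreating, then moving over the pusher.

Emit:
step_arm --deltas '[[0, [-0.03, -0.01, 0.02], 0], [0, [-0.01, 0, 0.06], 0], [0, [0, 0, 0.06], 0], [0.06, [0, 0, 0.05], 0], [0.06, [0.0225, 0.0487, 0], 0], [0.06, [0.0225, 0.0487, 0], 0], [0.06, [0.0225, 0.0487, 0], 0], [0.06, [0.0225, 0.0487, 0], 0], [0.06, [0.0225, 0.0487, 0], 0], [0.06, [0.0225, 0.0487, 0], 0], [0.06, [0, 0, 0], 0]]'

```text
t: 4.78
tool_pos: [559.9, 214.5, 240.0]
orientation: [3.14, -0.002, 2.908]
ft_force: [-0.1, -0.4, -0.3]
finger_gap: 59.9
gripper_force: 0.0
```

```bash
python3 - <<'E'
from m import *
fs={n:grab(n) for n in ['wrist','scene','side']}
o=bot.get_obs(); print(o['tool_pos'],o['orientation'],o['t'])
save(fs['wrist'],'w3.png')
h=fs['side']['img'];s=fs['scene']['img']
cv2.imwrite('pics/s3.png',cv2.cvtColor(np.hstack([cv2.resize(s[120:300,180:380],None,fx=2,fy=2),cv2.resize(h[120:300,160:360],None,fx=2,fy=2)]),cv2.COLOR_RGB2BGR))
for n,f in fs.items():
    for b in blobs(f['img'],(8,150,100),(20,255,255),40)[0]: print(n,b[0],b[1],onz(f,b[1],100)[0].round(1),onz(f,b[1],63)[0].round(1))
E
```

```text
[559.74213029 208.49227776 240.74655471] [-3.14000368e+00 -8.86367717e-04  2.90082717e+00] 4.925
wrist [248 177  22  35 594] [258.  194.7] [573.1 215.1 100. ] [584.1 212.9  63. ]
wrist [356 202 156  16 549] [441.7 211.3] [638.5 406.4 100. ] [658.1 429.2  63. ]
wrist [120 235  11  51 115] [125.3 260.5] [614.3  49.4 100. ] [630.7  25.5  63. ]
scene [ 53  60 117 107 469] [108.3 117.1] [635.8 523.5 100. ] [664.2 562.4  63. ]
scene [186 168  12  26 224] [191.5 180.3] [556.6 190.  100. ] [581.  212.3  63. ]
scene [288 197  68  46 170] [320.1 218.6] [ 602.1 -123.2  100. ] [ 628.8 -116.5   63. ]
scene [259 201  28  26  47] [272.6 212.9] [564.9 -24.2 100. ] [589.8 -12.5  63. ]
scene [122 247  10  11  48] [126.4 251.3] [327.9 196.6 100. ] [341.  219.3  63. ]
scene [408 347  94  29 417] [455.3 361.3] [ 434.7 -450.8  100. ] [ 453.1 -460.4   63. ]
side [263  42  26  94 212] [273.2  90.9] [694.9 438.9 100. ] [707.1 507.7  63. ]
side [239 133   9  27 164] [243.4 145.7] [575.6 168.9 100. ] [579.9 219.7  63. ]
side [231 206  70   9 240] [265.6 209.5] [598.2 -58.3 100. ] [603.9 -22.5  63. ]
side [295 216   6  42  93] [297.5 234.8] [ 649.1 -133.6  100. ] [ 658.3 -102.8   63. ]
side [294 266   6  30 100] [296.6 280.9] [ 626.1 -235.3  100. ] [ 633.7 -211.3   63. ]
```

View pics/w3.png

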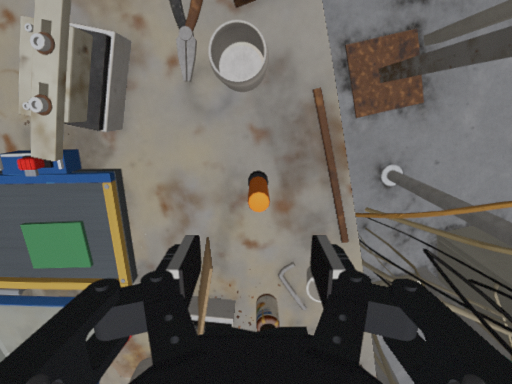

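View pics/s3.png

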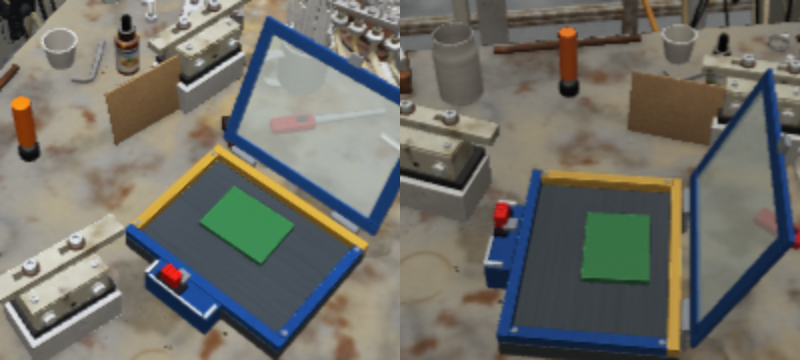

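The wrist view shows the pusher top at (259,202), and the cup, bottle and crucible well clear of it. The cardboard stands at about (205,285). The crops show the cover fully open, with the plate unobstructed.

```bash
cat > plate.py <<'E'
from m import *
def plate(n,z=30,verbose=True):
    f=grab(n); hsv=cv2.cvtColor(f['img'],cv2.COLOR_RGB2HSV)
    g=cv2.inRange(hsv,(55,120,70),(80,255,255))
    if n=='scene': g[:150]=0
    if n=='side': g[:170]=0
    q,a=quad(g); P=onz(f,q,z); print(n,'plate',a,rect(P),P[:,:2].round(1).tolist())
    b=cv2.inRange(hsv,(16,130,120),(28,255,255)); return f,hsv
E
python3 - <<'E'
from plate import *
for n in ['scene','side','wrist']:
    f,hsv=plate(n)
    if n=='scene':
        print('cardboard base',onz(f,[(234,191),(269,174)],0).round(),'brass inner corner+ends',onz(f,[(180+219/2,120+159/2),(180+138/2,120+224/2),(180+356/2,120+248/2)],36).round(1))
    if n=='wrist': print('top',onz(f,[(259,202)],100).round(1), 'brass inner, L rail',onz(f,[(104,184),(121,280),(92,280)],36).round(1))
    if n=='side': print('brass', onz(f,[(160+270/2,120+185/2),(160+262/2,120+345/2),(160+143/2,120+182/2)],36).round(1))
E
```

```text
scene plate 923.0 ((599.2, -90.5), (86.0, 68.5), 79.53) [[640.7, -54.5], [623.5, -138.2], [557.7, -126.6], [573.3, -42.1]]
cardboard base [[646. 130.   0.]
 [745.  77.  -0.]] brass inner corner+ends [[ 665.2  -21.7   36. ]
 [ 531.7   18.6   36. ]
 [ 624.5 -216.    36. ]]
side plate 1028.0 ((599.7, -87.6), (88.6, 65.4), 78.91) [[576.2, -37.9], [638.8, -52.0], [623.3, -137.4], [559.3, -124.0]]
brass [[ 673.1  -14.6   36. ]
 [ 623.7 -217.4   36. ]
 [ 530.2    8.9   36. ]]
wrist plate 0.0 ((640.8, -48.2), (0.0, 0.0), 0.0) [[640.8, -48.2]]
top [[581.9 207.1 100. ]] brass inner, L rail [[530.9  13.5  36. ]
 [670.8 -19.4  36. ]
 [661.2 -62.   36. ]]
```

Emit:
step_arm --deltas '[[0.06, [0.021, 0.001, -0.04], 0], [0.06, [0, 0, -0.05], 0], [0.06, [0, 0, -0.05], 0], [0.06, [0, 0, -0.045], 0], [0.06, [0, 0, -0.003], 0], [0, [0, 0, 0], 0], [0, [0, 0, 0], 0], [0, [0, 0, 0], 0], [0, [0, 0, 0], 0]]' --grip_force 50

```text
t: 6.2
tool_pos: [582.5, 211.1, 55.7]
orientation: [3.14, 0.003, 2.902]
ft_force: [-0.8, -0.2, 7.3]
finger_gap: 22.8
gripper_force: 48.8
```

```bash
python3 - <<'E'
from plate import *
f=grab('wrist');o=bot.get_obs();print(o['tool_pos'],o['orientation'],o['finger_gap'],o['gripper_force'],o['ft_force'],o['t'])
w=f['img']; s=grab('side')['img']
cv2.imwrite('pics/c4.png',cv2.cvtColor(np.hstack([cv2.resize(w,(480,360)),cv2.resize(s[90:210,190:290],(300,360))]),cv2.COLOR_RGB2BGR))
E
```

```text
[582.53267101 211.09727246  55.6900979 ] [3.13961887 0.00347515 2.90155353] 22.991805220302446 48.80380868911743 [ 0.15058663 -1.31039906  6.96033833] 6.25
```

View pics/c4.png

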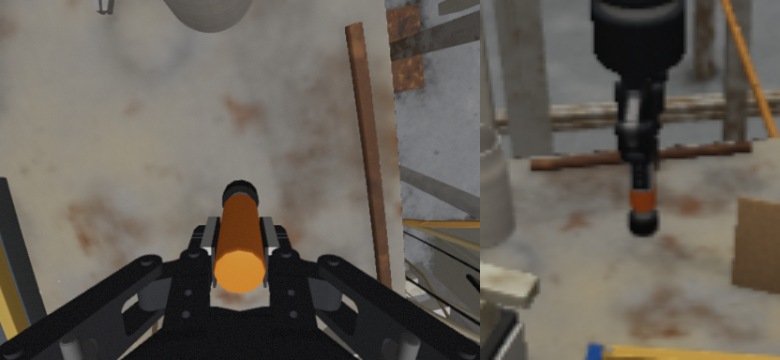

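The pusher is held between the pads: handle top at (240,270) in the left crop, upright. Lifting it over into the tray, in front of the plate.

Emit:
step_arm --deltas '[[0, [0, 0, 0.04], 0], [0, [0, 0, 0.035], 0], [0, [-0.009, -0.057, 0], 0], [0, [-0.009, -0.057, 0], 0], [0, [-0.009, -0.057, 0], 0], [0, [-0.009, -0.057, 0], 0], [0, [-0.009, -0.057, 0], 0], [0, [0, 0, 0], 0], [0, [0, 0, -0.03], 0], [0, [0, 0, -0.018], 0], [0, [0, 0, 0], 0]]'

```text
t: 7.68
tool_pos: [535.6, -73.2, 79.9]
orientation: [3.141, -0.002, 2.903]
ft_force: [0.8, 0.5, -0.7]
finger_gap: 22.8
gripper_force: 49.4
```

```bash
python3 - <<'E'
from plate import *
o=bot.get_obs();print(o['tool_pos'],o['finger_gap'],o['ft_force'],o['t'])
fs={n:plate(n)[0] for n in ['side','scene']}
cv2.imwrite('pics/c5.png',cv2.cvtColor(np.hstack([cv2.resize(fs['scene']['img'][170:310,230:380],None,fx=2.6,fy=2.6),cv2.resize(fs['side']['img'][170:310,180:330],None,fx=2.6,fy=2.6)]),cv2.COLOR_RGB2BGR))
E
```

```text
[535.59908634 -73.21873821  79.8608373 ] 22.839757694022865 [ 0.84354939  0.49718226 -0.69124909] 7.675
side plate 1002.5 ((599.7, -87.6), (88.6, 65.4), 78.91) [[638.8, -52.0], [623.3, -137.4], [559.3, -124.0], [576.2, -37.9]]
scene plate 380.0 ((593.2, -112.2), (40.6, 68.8), 80.02) [[623.5, -138.2], [557.7, -126.6], [562.9, -86.3], [627.5, -116.0]]
```

View pics/c5.png

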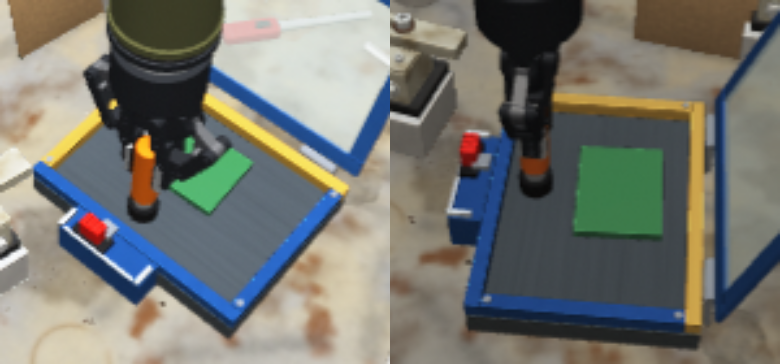

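The foot is inside the tray at (536,185) in the right crop, facing the middle of the plate's front edge at about (579,190). Pushing along tray +x.

Emit:
step_arm --deltas '[[0, [0.0049, -0.0012, 0], 0], [0, [0.0049, -0.0012, 0], 0], [0, [0.0049, -0.0012, 0], 0], [0, [0.0049, -0.0012, 0], 0], [0, [0.0049, -0.0012, 0], 0], [0, [0.0049, -0.0012, 0], 0], [0, [0.003, -0.0007, 0], 0], [0, [0.0, 0.0, 0], 0], [0, [0.0, 0.0, 0], 0]]'

```text
t: 8.9
tool_pos: [568.6, -82.1, 80.3]
orientation: [-3.142, 0.0, 2.902]
ft_force: [-0.5, 0.1, -1.2]
finger_gap: 22.7
gripper_force: 49.4
```

Emit:
step_arm --deltas '[[0, [0.002, -0.0005, 0], 0], [0, [0.002, -0.0005, 0], 0], [0, [0, 0, 0], 0]]'

```text
t: 9.28
tool_pos: [572.7, -83.1, 80.3]
orientation: [-3.142, 0.0, 2.902]
ft_force: [-0.2, 0.2, -0.6]
finger_gap: 22.7
gripper_force: 49.4
```

```bash
python3 - <<'E'
from plate import *
o=bot.get_obs();print(o['tool_pos'],o['finger_gap'],o['ft_force'],o['t'])
plate('side')
E
```

```text
[572.66034503 -83.11391811  80.25966143] 22.692400455283803 [-0.21046587  0.21580821 -0.55526528] 9.275
side plate 1023.5 ((616.8, -91.4), (87.2, 65.2), 80.14) [[593.3, -43.1], [656.3, -54.3], [641.5, -139.8], [577.2, -128.8]]
```

Emit:
step_arm --deltas '[[0, [0.002, -0.0005, 0], 0], [0, [0.002, -0.0005, 0], 0], [0, [0, 0, 0], 0]]'

```text
t: 9.7
tool_pos: [575.0, -83.5, 79.9]
orientation: [-3.142, -0.003, 2.902]
ft_force: [-5.1, 1.9, 1.4]
finger_gap: 22.7
gripper_force: 49.8
```

Emit:
step_arm --deltas '[[0, [0.002, -0.0005, 0], 0], [0, [0.001, -0.0002, 0], 0], [0, [0, 0, 0], 0]]'

```text
t: 10.07
tool_pos: [576.8, -83.3, 79.5]
orientation: [3.141, -0.006, 2.903]
ft_force: [-7.3, 4.4, 2.0]
finger_gap: 22.9
gripper_force: 49.8
```

```bash
python3 - <<'E'
from plate import *
o=bot.get_obs();print(o['tool_pos'],o['finger_gap'],o['ft_force'],o['t'])
f,_=plate('side'); cv2.imwrite('pics/c6.png',cv2.cvtColor(cv2.resize(f['img'][190:300,190:320],None,fx=5,fy=5,interpolation=cv2.INTER_CUBIC),cv2.COLOR_RGB2BGR))
E
```

```text
[576.76103422 -83.29044255  79.51044516] 22.912606521617352 [-7.25191028  4.39274318  1.9945128 ] 10.075
side plate 1023.5 ((619.5, -91.7), (85.2, 66.1), 78.58) [[595.5, -43.4], [660.1, -57.7], [643.5, -140.0], [579.6, -126.6]]
```

View pics/c6.png

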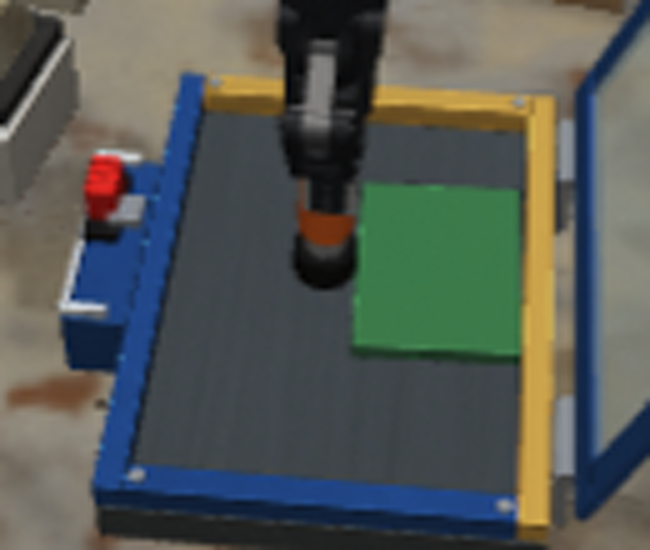

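The plate now lies along the rear brass rail: its right edge meets the rail from (522,190) to (522,355). Backing off and going round to the plate's right side.

Emit:
step_arm --deltas '[[0, [-0.0206, 0.004, 0.001], 0], [0, [-0.0085, -0.035, 0], 0], [0, [-0.0085, -0.035, 0], 0], [0, [0, 0, 0], 0], [0, [0.0325, -0.008, 0], 0], [0, [0.0325, -0.008, 0], 0], [0, [0, 0, 0], 0]]'

```text
t: 11.0
tool_pos: [609.7, -166.4, 81.1]
orientation: [3.141, 0.003, 2.903]
ft_force: [-1.5, 1.0, -1.8]
finger_gap: 22.7
gripper_force: 49.4
```

Emit:
step_arm --deltas '[[0, [0.0024, 0.0097, 0], 0], [0, [0.0014, 0.0058, 0], 0], [0, [0.0014, 0.0058, 0], 0], [0, [0.0014, 0.0058, 0], 0], [0, [0.0014, 0.0058, 0], 0], [0, [0.0014, 0.0058, 0], 0], [0, [0.0014, 0.0058, 0], 0], [0, [0, 0, 0], 0]]'

```text
t: 12.0
tool_pos: [618.1, -121.2, 81.3]
orientation: [3.141, 0.0, 2.903]
ft_force: [0.2, -0.5, -1.3]
finger_gap: 23.1
gripper_force: 49.4
```

```bash
python3 - <<'E'
from plate import *
o=bot.get_obs();print(o['tool_pos'],o['finger_gap'],o['ft_force'],o['t'])
f,_=plate('side'); plate('scene'); cv2.imwrite('pics/c7.png',cv2.cvtColor(cv2.resize(f['img'][190:300,190:320],None,fx=5,fy=5,interpolation=cv2.INTER_CUBIC),cv2.COLOR_RGB2BGR))
E
```

```text
[ 618.11144516 -121.22039248   81.31548633] 23.137745632300238 [ 0.20458066 -0.54634914 -1.29899267] 12.0
side plate 255.0 ((600.6, -57.0), (86.3, 18.9), 82.53) [[615.5, -15.5], [604.3, -101.0], [585.9, -96.0], [604.3, -14.0]]
scene plate 813.5 ((623.7, -63.4), (85.5, 66.7), 77.45) [[665.5, -28.9], [647.1, -96.9], [581.9, -97.8], [599.7, -17.8]]
```

View pics/c7.png

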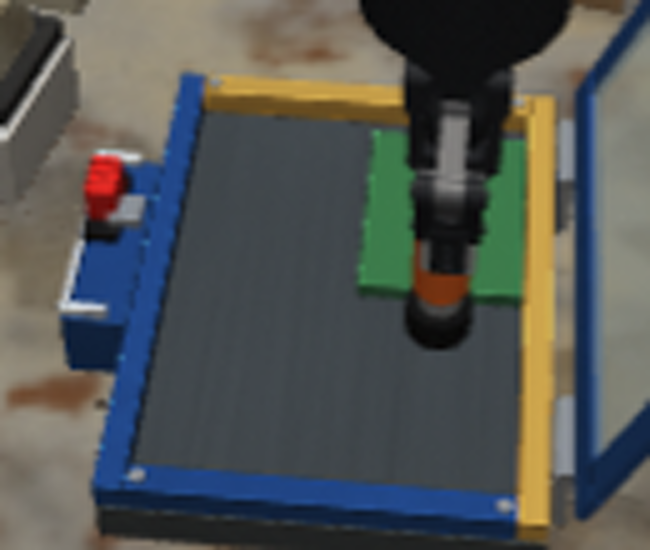

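The plate has slid most of the way along the rear rail, pushed at (440,320). A gap to the left rail remains, at about (375,130).

Emit:
step_arm --deltas '[[0, [0.0009, 0.0039, 0], 0], [0, [0.0009, 0.0039, 0], 0], [0, [0.0002, 0.001, 0], 0], [0, [0, 0, 0], 0]]'

```text
t: 12.6
tool_pos: [619.8, -113.3, 81.3]
orientation: [3.141, 0.0, 2.902]
ft_force: [-0.2, -0.8, -1.7]
finger_gap: 22.7
gripper_force: 49.3
```

Emit:
step_arm --deltas '[[0, [0.0005, 0.0019, 0], 0], [0, [0.0005, 0.0019, 0], 0], [0, [0, 0, 0], 0]]'

```text
t: 12.98
tool_pos: [620.6, -109.7, 81.2]
orientation: [-3.141, -0.0, 2.902]
ft_force: [-0.1, -0.3, -0.6]
finger_gap: 22.7
gripper_force: 49.3
```

Emit:
step_arm --deltas '[[0, [0.0005, 0.0019, 0], 0], [0, [0, 0, 0], 0]]'

```text
t: 13.22
tool_pos: [620.7, -109.2, 81.3]
orientation: [-3.14, -0.0, 2.901]
ft_force: [-1.8, -5.6, -0.5]
finger_gap: 22.9
gripper_force: 49.4
```

Emit:
step_arm --deltas '[[0, [0.0005, 0.0019, 0], 0], [0, [0, 0, 0], 0], [0, [-0.005, -0.0205, 0], 0], [0, [-0.034, 0.0083, 0], 0], [0, [-0.034, 0.0083, 0], 0], [0, [0.0088, 0.036, 0], 0], [0, [0.0088, 0.036, 0], 0], [0, [0, 0, 0], 0], [0, [0, 0, 0], 0]]'

```text
t: 14.35
tool_pos: [566.3, -38.4, 81.3]
orientation: [-3.142, 0.0, 2.902]
ft_force: [-0.5, 0.7, -0.2]
finger_gap: 23.0
gripper_force: 49.7
```

```bash
python3 - <<'E'
from plate import *
o=bot.get_obs();print(o['tool_pos'],o['finger_gap'],o['ft_force'],o['t'])
d=np.array(o['tool_pos'][:2])-[580.5,-96]; print('tray',d@[.9715,-.2368],d@[.2368,.9715])
f,_=plate('side'); cv2.imwrite('pics/c8.png',cv2.cvtColor(cv2.resize(f['img'][190:300,190:320],None,fx=5,fy=5,interpolation=cv2.INTER_CUBIC),cv2.COLOR_RGB2BGR))
E
```

```text
[566.29187645 -38.35291348  81.27488901] 22.97891665627621 [-0.51296661  0.65698738 -0.22318565] 14.35
tray -27.454022116240953 52.639660895695506
side plate 875.5 ((628.9, -52.3), (82.6, 66.3), 77.26) [[605.7, -4.7], [669.5, -22.6], [651.8, -99.1], [587.4, -85.2]]
```

Emit:
step_arm --deltas '[[0, [0.0058, -0.0014, 0], 0], [0, [0.0058, -0.0014, 0], 0], [0, [0.0039, -0.001, 0], 0], [0, [0, 0, 0], 0]]'

```text
t: 14.9
tool_pos: [582.1, -41.9, 81.2]
orientation: [-3.142, 0.0, 2.901]
ft_force: [-0.4, 0.8, -0.9]
finger_gap: 22.9
gripper_force: 49.7
```

Emit:
step_arm --deltas '[[0, [0.0029, -0.0007, 0], 0], [0, [0, 0, 0], 0]]'

```text
t: 15.15
tool_pos: [584.9, -42.3, 81.3]
orientation: [3.142, 0.0, 2.902]
ft_force: [0.8, -0.4, -0.2]
finger_gap: 22.8
gripper_force: 49.7
```

Emit:
step_arm --deltas '[[0, [0.0019, -0.0005, 0], 0], [0, [0, 0, 0], 0]]'

```text
t: 15.4
tool_pos: [586.1, -42.6, 81.2]
orientation: [-3.141, -0.001, 2.902]
ft_force: [-2.9, -0.0, -1.1]
finger_gap: 22.6
gripper_force: 49.9
```

Emit:
step_arm --deltas '[[0, [0.0019, -0.0005, 0], 0], [0, [0, 0, 0], 0], [0, [-0.02, 0.005, 0], 0], [0, [-0.01, 0.003, 0.03], 0], [0, [-0.02, 0, 0.05], 0], [0, [0, 0.05, 0], 0], [0, [0, 0.05, 0], 0], [0, [0, 0.05, 0], 0], [0, [0, 0, 0], 0]]'

```text
t: 16.52
tool_pos: [538.6, 120.4, 161.6]
orientation: [3.138, 0.001, 2.909]
ft_force: [-0.1, -0.4, -1.3]
finger_gap: 22.7
gripper_force: 49.7
```

```bash
python3 - <<'E'
from plate import *
o=bot.get_obs();print(o['tool_pos'],o['finger_gap'],o['ft_force'],o['t'])
f,_=plate('side');g,_=plate('scene'); plate('wrist'); cv2.imwrite('pics/c8.png',cv2.cvtColor(np.hstack([cv2.resize(x,(400,400),interpolation=cv2.INTER_CUBIC) for x in (f['img'][195:280,230:315],g['img'][175:270,250:345])]),cv2.COLOR_RGB2BGR))
E
```

```text
[538.6066067  120.36357743 161.57819666] 22.66891226364357 [-0.06706078 -0.37025757 -1.2683882 ] 16.525
side plate 876.0 ((630.0, -51.3), (81.7, 66.1), 75.47) [[607.9, -5.0], [670.2, -19.5], [651.8, -99.1], [587.8, -82.5]]
scene plate 833.0 ((628.2, -53.1), (87.4, 66.4), 76.85) [[670.5, -18.1], [650.6, -103.3], [586.1, -88.2], [605.6, -3.8]]
wrist plate 0.0 ((622.8, -59.4), (0.0, 0.0), 0.0) [[622.8, -59.4]]
```

View pics/c8.png

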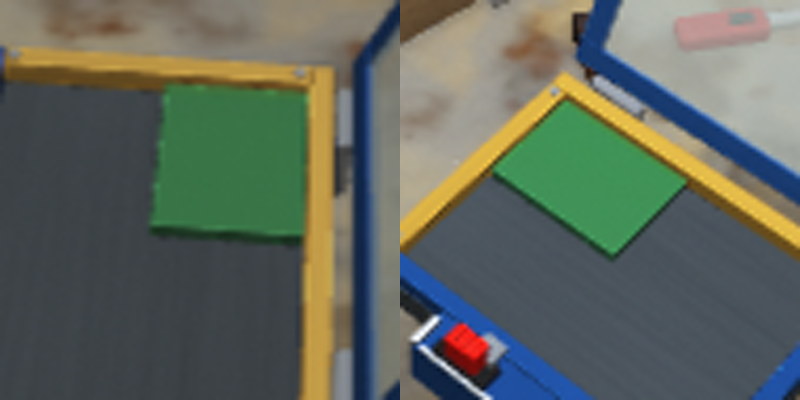

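Both crops show the plate tight in the corner, with no dark gap at either brass rail. Next the pusher goes back to its old spot.

Emit:
step_arm --deltas '[[0, [0.022, 0.045, 0], 0], [0, [0.021, 0.045, 0], 0], [0, [0, 0, -0.04], 0], [0, [0, 0, -0.04], 0], [0, [0, 0, -0.016], 0], [0, [0, 0, -0.004], 0], [0, [0, 0, -0.004], 0], [0, [0, 0, -0.001], 0], [0, [0, 0, 0], 0]]'

```text
t: 17.8
tool_pos: [581.9, 204.9, 57.1]
orientation: [3.141, 0.001, 2.902]
ft_force: [0.1, -0.5, -1.0]
finger_gap: 22.5
gripper_force: 49.8
```

Emit:
step_arm --deltas '[[0, [0, 0, -0.002], 0], [0, [0, 0, 0], 0], [0, [0, 0, 0], 0]]'

```text
t: 18.18
tool_pos: [582.1, 205.0, 55.7]
orientation: [3.141, 0.002, 2.902]
ft_force: [-0.3, -0.5, 7.9]
finger_gap: 22.8
gripper_force: 50.5
```

Emit:
step_arm --deltas '[[0.024, [0, 0, 0], 0], [0.026, [0, 0, 0], 0], [0.03, [0, 0, 0], 0], [0.04, [0, 0, 0], 0], [0.06, [0, 0, 0], 0], [0.06, [0, 0, 0], 0], [0.06, [0, 0, 0.03], 0], [0.06, [0, 0, 0.05], 0], [0.06, [0, 0, 0.06], 0], [0.06, [0, 0, 0.05], 0], [0.06, [-0.03, 0, 0.02], 0], [0.06, [0, 0, 0], 0]]'

```text
t: 19.68
tool_pos: [550.8, 205.5, 266.7]
orientation: [3.139, 0.003, 2.903]
ft_force: [1.0, 0.9, -0.2]
finger_gap: 59.8
gripper_force: 0.0
```

```bash
python3 - <<'E'
from plate import *
o=bot.get_obs();print(o['tool_pos'],o['finger_gap'],o['ft_force'],o['t'])
f,_=plate('side');g,_=plate('scene')
for n,h in (('side',f),('scene',g)):
    for b in blobs(h['img'],(8,150,100),(20,255,255),100)[0]:
        if 150<b[0][0]<260 and 120<b[0][1]<200: print(n,b)
cv2.imwrite('pics/c9.png',cv2.cvtColor(np.hstack([cv2.resize(x,(400,500)) for x in (f['img'][110:310,170:330],g['img'][120:320,150:310])]),cv2.COLOR_RGB2BGR))
E
```

```text
[550.76080255 205.4954623  266.6914954 ] 59.84254035068989 [ 1.04182532  0.91245802 -0.17358479] 19.675
side plate 877.5 ((630.0, -51.3), (81.7, 66.1), 75.47) [[607.9, -5.0], [670.2, -19.5], [651.8, -99.1], [587.8, -82.5]]
scene plate 833.0 ((628.2, -53.1), (87.4, 66.4), 76.85) [[670.5, -18.1], [650.6, -103.3], [586.1, -88.2], [605.6, -3.8]]
side (array([239, 135,   9,  27, 169], dtype=int32), array([243.3, 147.2]))
scene (array([188, 170,  12,  25, 221], dtype=int32), array([193.4, 181.7]))
```

View pics/c9.png

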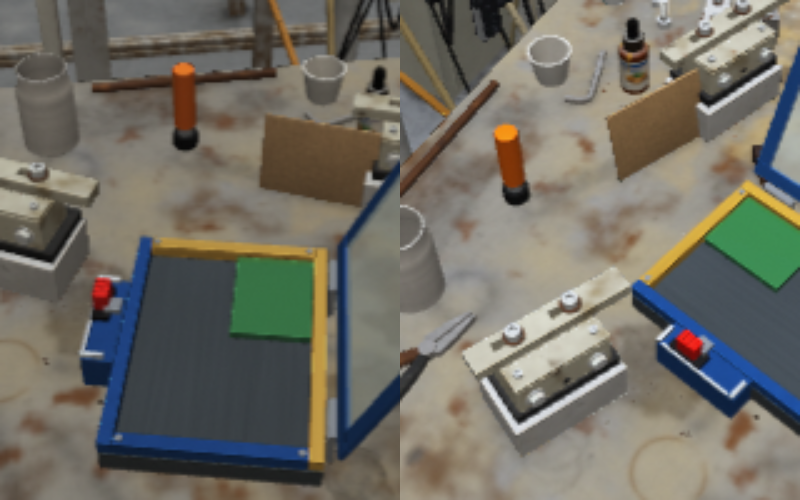

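The pusher stands upright, clear of the gripper, at (184,110) in the left crop and (510,165) in the right. The plate is in the corner, the cover is open, and the cup, bottle and crucible have not moved. Handing in.

```bash
python3 -c "
from rig import bot;print(bot.finish_job())"
```

```text
the job is handed in; nothing more can be done
None
```

I handed the job in at about 20 s of the 72 s: the cover is open, the plate looks tight against both brass rails, the pusher is upright on the bench, and the cup, bottle and crucible were not touched; no verdict came back.

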